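# Press a filter cartridge's cap home in a trigger clamp

### The job

The filter cartridge lying in the bench clamp still has its blue cap standing proud: squeeze the clamp's trigger towards its handle in repeated gentle strokes until the jaw has pushed the cap fully home. Let the clamp do it, not your fingers, and stop squeezing once the cap is home, because too much force cracks the cartridge. Then press the orange release tab so that the jaw springs all the way back, and set the cartridge down flat in the free part of the tray without dropping it, leaving everything else as it stands.

Things in the scene. Friction and masses are not known exactly. Their poses are not given: they have to be found in the camera images.
- press: Bench clamp, fixed: grey base plate 314 x 90 x 12 mm, grey-green housing. Origin on the worktop under the base; x runs along its toothed steel bar, from the jaws (-x) to the orange tab (+x); z up. Each squeeze of the trigger pushes bar and jaw to -x, up to two of the bar's 4 mm teeth a stroke, and a ratchet keeps what was gained until the tab is pressed.
- handle_grip (a point): Middle of the outer (+x) face of the fixed, upright, black-sleeved handle, 116 mm above the worktop; axes as the press. The handle is 14 mm thick, 26 mm wide, and reaches from 85 to 135 mm above the worktop. It does not move: only the trigger does.
- trigger_grip (a point): Centre of the black finger roll (radius 10 mm, 24 mm wide) on the trigger, the sprung lever between jaws and handle: push on the roll's outer (-x) side. At rest 115 mm above the worktop and 48 mm from the handle's outer face, so roll and handle are 58 mm wide together; fully squeezed 28 and 38 mm. The lever leans out and ends 7 mm above the roll's centre.
- trigger (a joint): Angle of the trigger, rad: 0 at rest, 0.46 fully squeezed, on its stop. Let go, it springs back and takes the next teeth. The first third of a stroke is idle. On the roll it takes 4 to 10 N while the jaw runs free, some 12 to 16 N while the cap is moving, and more only once the cap is home or the trigger is on its stop.
- clamp_jaw (a joint): How far the jaw has advanced, m: 0 at rest, at most 0.040. The cap comes home somewhere between 0.012 and 0.028, depending on where the end stop is set.
- jaw_pad: The moving jaw: dark plate, 28 mm wide, rubber face, 24 to 60 mm above the worktop. Its origin is that of the press plus the jaw's advance, same axes; its face is at x = -34 mm. Move it with trigger and tab only. The cartridge cracks if the jaw presses on it with more than 30 N, which is about 30 N on the trigger's roll.
- tab_top (a point): Middle of the top of the orange release tab, 26 x 22 mm, at the tail of the clamp, 61 mm above the worktop. Pressed down 7 to 10 mm (2 N, up to 10 N if the jaw still presses hard) it frees the ratchet and a spring draws the jaw back; keep it down for about 0.8 s so that the jaw gets all the way.
- release_tab (a joint): Tilt of the release tab, rad: up to 0.15 while free (it clicks over the teeth), above 0.2 the ratchet is off, stop at 0.35.
- end_stop: Fixed jaw: dark block with a rubber face that the cartridge is pressed against, set somewhere along the bar. Origin in the plane of its face, on the base plate, 12 mm above the worktop; x along the bar towards the moving jaw. Its top is 55 mm above the worktop.
- cartridge: Filter cartridge, 0.14 kg, lying in a white trough (floor 20 mm, walls up to 36 mm above the worktop) between end stop and jaw. Origin on its underside at the middle of its closed length; x along it, towards the cap. The pale ribbed barrel spans x -24 to 16 mm, y +-17 mm, z 0 to 34 mm. Grip it by the barrel across y, above the trough walls.
- cap (a joint): How far the cap stands proud, m: 0 fully home, at most 0.009. The cap is the blue end plate, 32 mm square, 8 mm thick, at the cartridge's +x end; it takes about 8 N to move and stays where it is pushed.
- parts_tray: Pale grey open tray, fixed, 150 (x) x 170 (y) mm, rim 24 mm high, walls and floor 3 mm. Origin under its centre. Two finished cartridges lie along its -y side (y -74 to -32 mm, 37 mm high); the rest is free.
- specimen_cup: Specimen cup with red lid, 58 mm across, 59 mm high; leave it alone. Origin under its centre.
- marker_pen: Black and grey marker 135 mm long, lying down; leave it alone. Origin under its middle.
- control_vial: Small vial with green cap, 25 mm across, 49 mm high; leave it alone. Origin under its centre.
Mind the look-alikes: they are no part of the job. Of the things like the cartridge, leave any that is pink; of the rest the larger one is meant.

How it is judged:
By the outcome, as a careful person would: the job done as asked, in the order asked, and still so for the second after the job is handed in, with the robot touching nothing.
It also fails if it takes over 72 s, if anything falls off the work surface, if the arm or the gripper's body presses on something with over 40 N, if the wrist force passes 120 N, or if a joint passes its speed limit or range.

### The arm

A 6-joint arm with a two-finger parallel gripper is mounted at the origin on a cart in front of the work surface, level with it; the furniture and walls round the work are solid. World frame = base frame: x ahead of the robot, y to its left, z up, the work surface at z = 0. Lengths are in m, angles in rad, forces in N, time in s.
With the tool pointing down it reaches from about 0.15 to 0.775 m from the base axis. Payload 6.1 kg.
Tool frame: the origin (TCP) lies on the front face of the gripper's body, between the roots of the fingers; the fingertips stand 73 mm ahead of it and the grasp point (between the pads) lies 54 mm ahead of it; z points along the fingers, x is the direction in which the jaws open and shut, and the axes are right-handed (so a half turn about z gives the same grasp; the last joint's range is limited). The gripper opens to 85 mm and grips with 20 to 120 N. Pads are 22 mm wide; open, the fingers measure 114 mm over their backs; the gripper's body (76 mm by 85 mm) begins 54 mm behind the grasp point. The pads swing forward as they close: fully open they stand 13 mm farther back than shut.
Start: joints at [-1.176, 0.126, -0.04, 1.405, 0, 1.571], TCP at [0.202, -0.485, 0.304] pointing down, gripper open.
Joint ranges: [-2.72, 2.72], [-0.95, 1.95], [-1.27, 1.35], [-1.78, 2.02], [-1.46, 1.47], [-3.14, 3.14]. Speed limits (rad/s): [2.39, 2.39, 3.01, 3.14, 3.14, 3.14].

### API

Orientations are given as a unit quaternion [w, x, y, z].
In Python, from bench import * gives the robot as it stands. The module is installed in compiled form; this text tells all that it offers.
- The arm moves only by the tool drive_tool, never from a script. Its argument "targets" is a list of rows, each a list of 3 entries, a list of its own where there are three numbers: the turn, a rotation vector about the tool's x, y, z in rad, then the shift along the tool's x, y, z in cm, then the finger opening in cm, from 0 to 8.54. In form: [[[wx, wy, wz], [dx, dy, dz], jaw], ...]. A call has exactly 8 rows; each row is the pose to reach, as a shift and turn from the pose commanded when the call began, along the tool's axes at that moment; what a row does not reach only later rows make up. A row lasts 1/12 s, in which the tool goes at most 41.7 mm and 7.16 degrees, less where a joint would pass 70% of its speed; a pose out of reach is approached as far as the arm can. A call with a gripper value outside its range is refused whole. The fingers move at their own pace and stop on an object; "newtons" is the grip in N (left out, the last holds). Time passes only in rows, so rows that repeat a pose let the fingers close, or fill a call up. It gives the time, the measured TCP pose, the force and the opening at its end, in the units of the state.
- get_state(): the state, without advancing time (a new reading comes with each control period).
- snapshot(name): name is "side" or "top"; returns a dict with "frame" (400x640x3 uint8, red, green, blue), "camera_matrix" (3x3 intrinsics, pixels), "distortion" ([k1, k2, p1, p2, k3] as OpenCV has them; the pictures are not rectified), "eye" and "rotation" of the camera in the world. Camera axes: x right, y up, looking along -z (the intrinsics and any distortion apply to the point x, -y, -z); pixel columns grow to the right and rows downward; lengths in m; the calibration is good to about 2 mm. A picture is of the moment at which its call begins. There is no depth.
- hand_in(): hands the job in, once; it reports no verdict.
Trained networks look in a picture, given as the dict that the camera call returned (one of the last four; its "shot" number tells which), for a name from the list of things; names that differ only in an ending like _2 or _b are one class to them, and where a whole thing is asked for, a point or a joint stands for the part that bears it (a point fixed in the world has none). Each returns a list of dicts, best first, with "p" (0 to 1); they miss things now and then, are a little off and sometimes report something else, mostly with a low value. They report only what shows in the picture. A call takes as long as a camera call. They do not tell look-alikes from the thing itself.
- masks_of(picture, label): "region" (400x640 bool, what is visible of it).
- spot_point(picture, label): "position" ([x, y, z] in m, in world coordinates, good to about 4 mm: a listed point, or the origin of a listed thing).
The state is a dict: "time": time; "joints": joint angles; "dq": joint speeds; "joint_torque": joint torques, N m; "tool_pos": TCP position; "orientation": TCP orientation; "ft_force": force on the tool from outside, world axes, zero at the start; "ft_torque": the same for the moment, N m; "gripper_width": opening from 0.0 (shut) to 1.0 (fully open).
Only numpy, scipy, OpenCV 4.12 (cv2) and the standard library are available. Lean on these libraries where they do the work, as an engineer would, in place of code of your own. Each camera call takes 0.05 s, during which the arm holds its last target. There are 200 camera calls.

## Working session

There is one attempt and no reset: what is moved stays moved. The work goes in short steps, Python scripts to look and compute and a tool call to move; the robot and the scene stay as the last step left them, time stands still between calls to the robot, and variables do not carry over. Pictures are saved under pics/ and viewed, about 8 in all and at most 12, crops included, and the job is handed in when it is done.

Besides the shell and the picture viewer there is one more tool, called after "Emit:" in YAML: its name, and indented under it one key for each argument. drive_tool: Moves the arm, as the interface text tells. Its arguments: {"type":"object","properties":{"targets":{"type":"array"},"newtons":{"type":"number"}},"required":["targets"]}

```bash
mkdir -p pics
cat > h.py <<'E'
from bench import *
import numpy as np, cv2
from scipy.spatial.transform import Rotation as R
def proj(s,p):
    p=np.atleast_2d(p); c=(p-s["eye"])@np.array(s["rotation"])
    c=c*[1,-1,-1]
    return cv2.projectPoints(c.reshape(-1,1,3),np.zeros(3),np.zeros(3),np.array(s["camera_matrix"]),np.array(s["distortion"],float))[0].reshape(-1,2)
def ray(s,uv):
    n=cv2.undistortPoints(np.array(uv,float).reshape(-1,1,2),np.array(s["camera_matrix"]),np.array(s["distortion"],float)).reshape(-1,2)
    d=np.c_[n[:,0],-n[:,1],-np.ones(len(n))]@np.array(s["rotation"]).T
    return np.array(s["eye"]),d/np.linalg.norm(d,axis=1,keepdims=True)
def atz(s,uv,z):
    e,d=ray(s,uv); return e+d*((z-e[2])/d[:,2])[:,None]
def save(s,n,crop=None,k=1):
    f=s["frame"][:,:,::-1]
    if crop: x0,y0,x1,y1=crop; f=f[y0:y1,x0:x1]
    cv2.imwrite("pics/"+n+".png",cv2.resize(f,None,fx=k,fy=k,interpolation=cv2.INTER_CUBIC))
E
cat > a.py <<'E'
from h import *
S={n:snapshot(n) for n in("side","top")}
f=np.vstack([S["side"]["frame"],S["top"]["frame"]])
for n in S:
    s=S[n]; save(s,n+"0"); print(n,np.round(s["eye"],3),np.round(s["rotation"],2).tolist(),np.round(s["camera_matrix"],0).tolist())
    for l in "press handle_grip trigger_grip tab_top jaw_pad end_stop cartridge parts_tray specimen_cup marker_pen control_vial".split():
        for r in spot_point(s,l)[:3]:
            print(l,round(r["p"],2),np.round(r["position"],3),np.round(proj(s,r["position"])[0]))
st=get_state(); print({k:np.round(v,3).tolist() for k,v in st.items()})
cv2.imwrite("pics/both.png",cv2.resize(f[:,:,::-1],(480,600)))
E
python3 a.py
```

```text
side [0.082 0.758 0.472] [-0.27, -0.17, 0.52, 0.8] [[373.0, 0.0, 315.0], [0.0, 373.0, 200.0], [0.0, 0.0, 1.0]]Traceback (most recent call last):
  File "a.py", line 8, in <module>
    print(l,round(r["p"],2),np.round(r["position"],3),np.round(proj(s,r["position"])[0]))
                                                               ~~~~^^^^^^^^^^^^^^^^^
  File "h.py", line 5, in proj
    p=np.atleast_2d(p); c=(p-s["eye"])@np.array(s["rotation"])
                          ~~~~~~~~~~~~^~~~~~~~~~~~~~~~~~~~~~~~
ValueError: matmul: Input operand 1 has a mismatch in its core dimension 0, with gufunc signature (n?,k),(k,m?)->(n?,m?) (size 4 is different from 3)
```

```bash
sed -i 's/np.array(s\["rotation"\])/rot(s)/' h.py
cat >> h.py <<'E'
def rot(s):
    q=np.array(s["rotation"]); return R.from_quat(q[[1,2,3,0]]).as_matrix()
E
python3 a.py
```

```text
side [0.082 0.758 0.472] [-0.27, -0.17, 0.52, 0.8] [[373.0, 0.0, 315.0], [0.0, 373.0, 200.0], [0.0, 0.0, 1.0]]
press 0.64 [ 0.508  0.165 -0.002] [318. 256.]
handle_grip 0.82 [0.514 0.228 0.116] [299. 220.]
trigger_grip 0.46 [0.511 0.179 0.115] [314. 213.]
tab_top 0.69 [0.52  0.285 0.062] [279. 253.]
end_stop 0.69 [0.511 0.054 0.015] [344. 231.]
end_stop 0.66 [ 0.514 -0.202  0.005] [389. 201.]
cartridge 0.67 [ 0.406  0.118 -0.001] [367. 262.]
cartridge 0.63 [0.512 0.08  0.013] [338. 236.]
cartridge 0.52 [0.64  0.048 0.   ] [305. 221.]
parts_tray 0.69 [ 0.512 -0.204  0.002] [390. 202.]
specimen_cup 0.73 [ 0.371  0.423 -0.002] [292. 356.]
marker_pen 0.66 [ 0.372 -0.063  0.005] [414. 233.]
control_vial 0.67 [0.717 0.002 0.002] [294. 207.]
control_vial 0.2 [ 0.515 -0.202  0.005] [388. 201.]
top [0.477 0.09  1.012] [0.71, 0.02, -0.02, -0.7] [[367.0, 0.0, 329.0], [0.0, 367.0, 203.0], [0.0, 0.0, 1.0]]
press 0.74 [ 0.51   0.161 -0.001] [305. 212.]
handle_grip 0.82 [0.513 0.227 0.117] [274. 208.]
trigger_grip 0.65 [0.508 0.178 0.116] [294. 211.]
tab_top 0.58 [0.512 0.278 0.057] [258. 209.]
jaw
[... 192 characters left out ...]
ridge 0.66 [0.506 0.082 0.022] [333. 213.]
cartridge 0.59 [ 0.408  0.11  -0.001] [322. 249.]
cartridge 0.56 [0.641 0.053 0.001] [345. 165.]
parts_tray 0.67 [ 0.517 -0.207 -0.001] [438. 212.]
specimen_cup 0.73 [ 0.373  0.424 -0.001] [208. 259.]
marker_pen 0.8 [ 0.37  -0.063  0.001] [385. 265.]
control_vial 0.48 [0.716 0.002 0.   ] [363. 139.]
{'time': 1.35, 'joints': [-1.176, 0.126, -0.04, 1.405, -0.0, 1.571], 'dq': [-0.001, 0.001, -0.001, -0.001, 0.0, 0.001], 'joint_torque': [-0.0, -43.571, 35.309, 0.001, -0.0, 0.0], 'tool_pos': [0.202, -0.485, 0.304], 'orientation': [0.0, 0.832, -0.555, -0.0], 'ft_force': [0.065, -0.131, -0.175], 'ft_torque': [-0.021, 0.002, -0.028], 'gripper_width': 1.003}
```

View pics/side0.png

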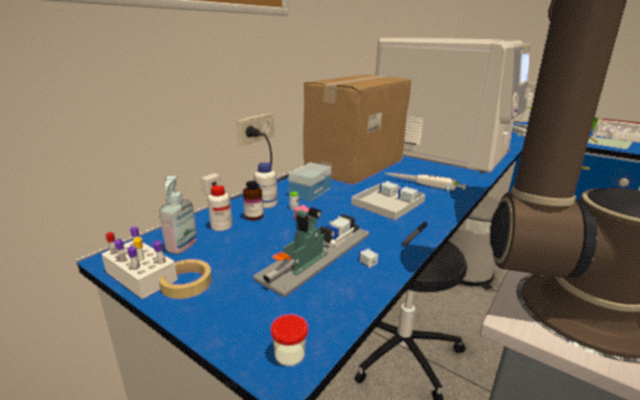

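View pics/top0.png

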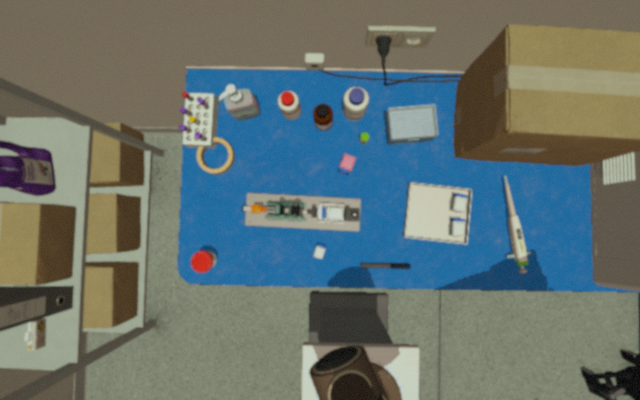

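```bash
cat > b.py <<'E'
from h import *
s=snapshot("side"); t=snapshot("top")
a=cv2.resize(t["frame"][145:270,240:370],(520,500),interpolation=cv2.INTER_CUBIC)
b=cv2.resize(s["frame"][190:290,250:380],(780,600),interpolation=cv2.INTER_CUBIC)
cv2.imwrite("pics/t1.png",a[:,:,::-1]); cv2.imwrite("pics/s1.png",b[:,:,::-1])
for l,h in(("press",.012),("parts_tray",.024)):
  m=masks_of(t,l)[0]; g=m["region"].astype(np.uint8)
  c=max(cv2.findContours(g,0,1)[0],key=cv2.contourArea).reshape(-1,2)
  w=atz(t,c,h)[:,:2].astype(np.float32)
  print(l,m["p"],cv2.minAreaRect(w))
S=[spot_point(q,l) for q in(s,t) for l in("handle_grip","trigger_grip","tab_top","end_stop","cartridge")]
for r in S: print([(round(q["p"],2),np.round(q["position"],3).tolist()) for q in r[:2]])
E
python3 b.py
```

```text
press 0.95 ((0.5095704793930054, 0.170641228556633), (0.32212507724761963, 0.09261084347963333), 88.4181900024414)
parts_tray 0.86 ((0.5138640403747559, -0.19852644205093384), (0.1775394082069397, 0.15285338461399078), 84.77945709228516)
[(0.55, [0.514, 0.227, 0.116]), (0.53, [0.718, -0.002, 0.004])]
[(0.63, [0.514, 0.182, 0.115])]
[(0.66, [0.52, 0.285, 0.059])]
[(0.45, [0.505, 0.056, 0.013])]
[(0.81, [0.406, 0.116, -0.002]), (0.66, [0.639, 0.051, 0.002])]
[(0.59, [0.513, 0.225, 0.116]), (0.17, [0.51, 0.16, -0.001])]
[(0.67, [0.507, 0.179, 0.116])]
[(0.44, [0.514, 0.284, 0.059])]
[(0.63, [0.511, 0.054, 0.015])]
[(0.69, [0.644, 0.05, 0.002]), (0.62, [0.509, 0.084, 0.016])]
```

View pics/t1.png

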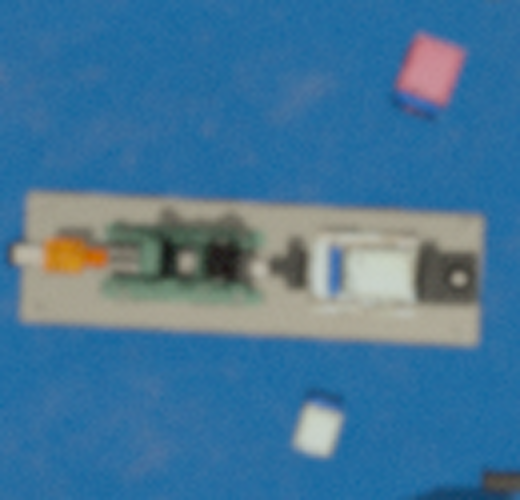

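View pics/s1.png

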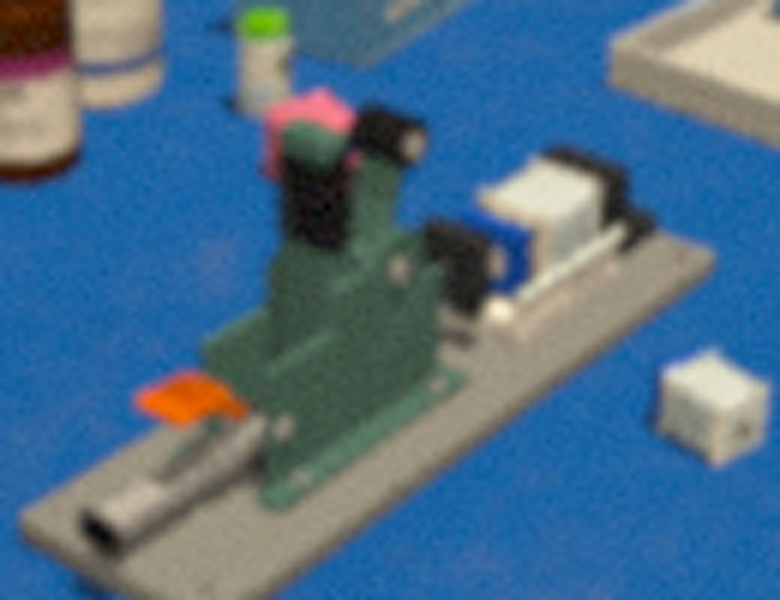

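Emit:
drive_tool:
  targets:
    - [[0, 0, -2.719], [-51.1, -54.9, 4], 8.5]
    - [[0, 0, -2.719], [-51.1, -54.9, 4], 8.5]
    - [[0, 0, -2.719], [-51.1, -54.9, 4], 8.5]
    - [[0, 0, -2.719], [-51.1, -54.9, 4], 8.5]
    - [[0, 0, -2.719], [-51.1, -54.9, 4], 8.5]
    - [[0, 0, -2.719], [-51.1, -54.9, 4], 8.5]
    - [[0, 0, -2.719], [-51.1, -54.9, 4], 8.5]
    - [[0, 0, -2.719], [-51.1, -54.9, 4], 8.5]
  newtons: 20

```text
time: 2.72
tool_pos: [0.3398, -0.1797, 0.2863]
orientation: [0.0, 0.996, -0.085, 0.0]
ft_force: [0.9, -0.7, -0.0]
gripper_width: 0.993
```

```bash
cat > g.py <<'E'
# usage: g.py x y z yaw_deg  -> turn about tool (rotvec) and shift cm, from measured pose
import sys; from h import *
st=get_state(); q=np.array(st["orientation"]); A=R.from_quat(q[[1,2,3,0]]); p=np.array(st["tool_pos"])
print("t",round(st["time"],2),"p",p.round(4),"yaw",np.degrees(np.arctan2(*A.as_matrix()[[1,0],0])).round(2),"j",np.round(st["joints"],2),"F",np.round(st["ft_force"],1),"w",round(st["gripper_width"]*85.4,1))
if len(sys.argv)>4:
    x,y,z,w=map(float,sys.argv[1:5]); w=np.radians(w)
    T=R.from_matrix(np.array([[np.cos(w),np.sin(w),0],[np.sin(w),-np.cos(w),0],[0,0,-1]]))
    print("turn",(A.inv()*T).as_rotvec().round(3),"shift",(A.inv().apply(np.array([x,y,z])-p)*100).round(2))
E
python3 g.py 0.511 0.198 0.26 88.4
```

```text
t 2.72 p [ 0.3398 -0.1797  0.2863] yaw -9.77 j [-0.49 -0.14 -0.34  1.37  0.    1.25] F [ 0.9 -0.7 -0. ] w 84.8
turn [ 1.000e-03 -1.000e-03 -1.713e+00] shift [ 10.46 -40.13   2.63]
```

Emit:
drive_tool:
  targets:
    - [[0, 0, -1.713], [10.5, -40.1, 2.6], 8.5]
    - [[0, 0, -1.713], [10.5, -40.1, 2.6], 8.5]
    - [[0, 0, -1.713], [10.5, -40.1, 2.6], 8.5]
    - [[0, 0, -1.713], [10.5, -40.1, 2.6], 8.5]
    - [[0, 0, -1.713], [10.5, -40.1, 2.6], 8.5]
    - [[0, 0, -1.713], [10.5, -40.1, 2.6], 8.5]
    - [[0, 0, -1.713], [10.5, -40.1, 2.6], 8.5]
    - [[0, 0, -1.713], [10.5, -40.1, 2.6], 8.5]

```text
time: 3.38
tool_pos: [0.4793, 0.1228, 0.2653]
orientation: [0.0, 0.915, 0.404, 0.0]
ft_force: [1.0, -0.7, 0.5]
gripper_width: 0.994
```

```bash
python3 g.py 0.511 0.198 0.25 88.4
```

```text
t 3.38 p [0.4793 0.1228 0.2653] yaw 47.6 j [ 0.25  0.07 -0.18  1.31 -0.    0.99] F [ 1.  -0.7  0.5] w 84.9
turn [ 0.001 -0.    -0.712] shift [ 7.69 -2.73  1.54]
```

Emit:
drive_tool:
  targets:
    - [[0, 0, -0.712], [7.7, -2.7, 1.5], 8.5]
    - [[0, 0, -0.712], [7.7, -2.7, 1.5], 8.5]
    - [[0, 0, -0.712], [7.7, -2.7, 1.5], 8.5]
    - [[0, 0, -0.712], [7.7, -2.7, 1.5], 8.5]
    - [[0, 0, -0.712], [7.7, -2.7, 1.5], 8.5]
    - [[0, 0, -0.712], [7.7, -2.7, 1.5], 8.5]
    - [[0, 0, -0.712], [7.7, -2.7, 1.5], 8.5]
    - [[0, 0, -0.712], [7.7, -2.7, 1.5], 8.5]

```text
time: 4.05
tool_pos: [0.5114, 0.1954, 0.2502]
orientation: [-0.0, 0.72, 0.694, -0.0]
ft_force: [-0.6, -0.1, 0.4]
gripper_width: 0.997
```

```bash
python3 g.py 0.511 0.198 0.172 88.4
python3 - <<'E'
from h import *
s=snapshot("side")
for l in("handle_grip","trigger_grip"):
    print(l,[(round(q["p"],2),np.round(q["position"],3).tolist()) for q in spot_point(s,l)[:2]])
save(s,"s2",(240,120,400,240),5)
E
```

```text
t 4.05 p [0.5114 0.1954 0.2502] yaw 87.86 j [ 0.37  0.17 -0.1   1.3   0.    0.4 ] F [-0.6 -0.1  0.4] w 85.2
turn [-0.     0.    -0.009] shift [ 0.26 -0.05  7.82]
handle_grip [(0.77, [0.511, 0.226, 0.115])]
trigger_grip [(0.76, [0.514, 0.18, 0.116]), (0.51, [0.512, -0.201, 0.003])]
```

View pics/s2.png

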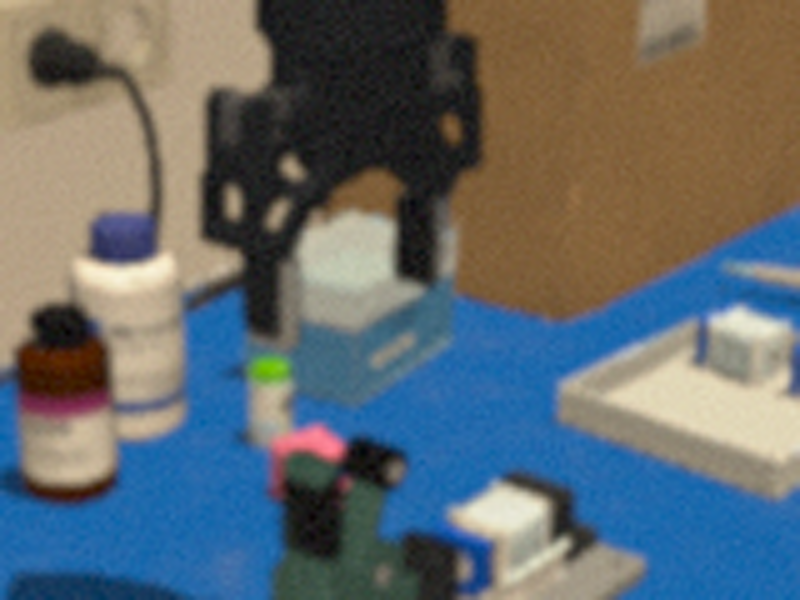

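Emit:
drive_tool:
  targets:
    - [[0, 0, 0], [0, 0, 1.5], 8.5]
    - [[0, 0, 0], [0, 0, 3], 8.5]
    - [[0, 0, 0], [0, 0, 4.5], 8.5]
    - [[0, 0, 0], [0, 0, 6], 8.5]
    - [[0, 0, 0], [0, 0, 7.5], 8.5]
    - [[0, 0, 0], [0, 0, 8.5], 8.5]
    - [[0, 0, 0], [0, 0, 8.5], 7.5]
    - [[0, 0, 0], [0, 0, 8.5], 6.8]
  newtons: 20

```text
time: 4.87
tool_pos: [0.5112, 0.1953, 0.1652]
orientation: [-0.0, 0.72, 0.694, -0.0]
ft_force: [-0.4, -0.4, 0.7]
gripper_width: 0.8
```

```bash
python3 g.py 0.511 0.1975 0.165 88.4
python3 - <<'E'
from h import *
s=snapshot("side")
save(s,"s3",(260,150,380,250),6)
E
```

```text
t 4.87 p [0.5112 0.1953 0.1652] yaw 87.97 j [ 0.36  0.2  -0.25  1.11 -0.    0.4 ] F [-0.4 -0.4  0.7] w 68.4
turn [-0.001  0.    -0.008] shift [ 0.22 -0.03  0.02]
```

View pics/s3.png

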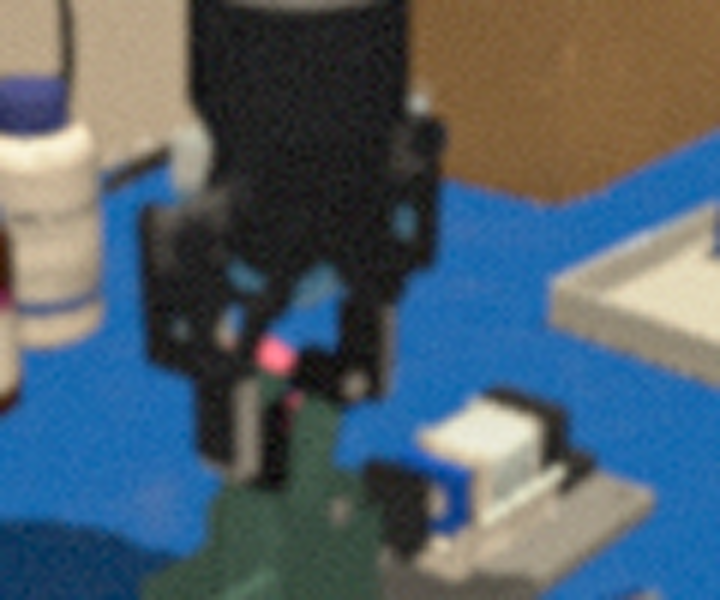

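Emit:
drive_tool:
  targets:
    - [[0, 0, 0], [0, 0, 0.3], 6.4]
    - [[0, 0, 0], [0, 0, 0.3], 6.0]
    - [[0, 0, 0], [0.1, 0, 0.3], 5.8]
    - [[0, 0, 0], [0.2, 0, 0.3], 5.6]
    - [[0, 0, 0], [0.3, 0, 0.3], 5.4]
    - [[0, 0, 0], [0.4, 0, 0.3], 5.2]
    - [[0, 0, 0], [0.5, 0, 0.3], 5.0]
    - [[0, 0, 0], [0.5, 0, 0.3], 5.0]
  newtons: 20

```text
time: 5.58
tool_pos: [0.512, 0.2001, 0.1635]
orientation: [0.001, 0.719, 0.695, 0.0]
ft_force: [-2.5, -3.5, 8.2]
gripper_width: 0.588
```

```bash
python3 g.py
```

```text
t 5.58 p [0.512  0.2001 0.1635] yaw 87.99 j [ 0.37  0.21 -0.25  1.11 -0.    0.41] F [-2.5 -3.5  8.2] w 50.2
```

Emit:
drive_tool:
  targets:
    - [[0, 0, 0], [0, 0, -0.2], 5.0]
    - [[0, 0, 0], [0, 0, -0.3], 5.0]
    - [[0, 0, 0], [0.1, 0, -0.3], 4.8]
    - [[0, 0, 0], [0.2, 0, -0.3], 4.6]
    - [[0, 0, 0], [0.3, 0, -0.3], 4.4]
    - [[0, 0, 0], [0.3, 0, -0.3], 4.3]
    - [[0, 0, 0], [0.3, 0, -0.3], 4.3]
    - [[0, 0, 0], [0.3, 0, -0.3], 4.3]
  newtons: 20

```text
time: 6.25
tool_pos: [0.5117, 0.2035, 0.1659]
orientation: [0.0, 0.719, 0.695, 0.0]
ft_force: [-2.3, -2.5, 5.4]
gripper_width: 0.506
```

```bash
python3 g.py
```

```text
t 6.25 p [0.5117 0.2035 0.1659] yaw 88.01 j [ 0.38  0.21 -0.25  1.12 -0.    0.41] F [-2.3 -2.5  5.4] w 43.2
```

Emit:
drive_tool:
  targets:
    - [[0, 0, 0], [0.1, 0, 0], 4.1]
    - [[0, 0, 0], [0.2, 0, 0], 3.9]
    - [[0, 0, 0], [0.2, 0, 0], 3.8]
    - [[0, 0, 0], [0.2, 0, 0], 3.7]
    - [[0, 0, 0], [0.2, 0, 0], 3.7]
    - [[0, 0, 0], [0.2, 0, 0], 3.7]
    - [[0, 0, 0], [0.2, 0, 0], 3.7]
    - [[0, 0, 0], [0.2, 0, 0], 3.7]
  newtons: 20

```text
time: 6.92
tool_pos: [0.5119, 0.2062, 0.1664]
orientation: [-0.0, 0.719, 0.695, 0.001]
ft_force: [-2.2, 0.6, 6.0]
gripper_width: 0.431
```

```bash
cat > m.py <<'E'
import sys; from h import *
exec(open("g.py").read().split("if len")[0])
t=snapshot("top"); s=snapshot("side")
for q in (t,s):
    print([(l,[(round(r["p"],2),np.round(r["position"],3).tolist()) for r in spot_point(q,l)[:2]]) for l in("jaw_pad","trigger_grip","end_stop")])
a=cv2.resize(t["frame"][195:230,300:365],None,fx=8,fy=8,interpolation=cv2.INTER_CUBIC)
b=cv2.resize(s["frame"][205:255,300:370],None,fx=7.43,fy=7.43,interpolation=cv2.INTER_CUBIC)
b=b[:,:520]; cv2.imwrite("pics/%s.png"%sys.argv[1],np.vstack([a[:,:520],b])[:600,:,::-1])
E
python3 m.py m1
```

```text
t 6.92 p [0.5119 0.2062 0.1664] yaw 88.04 j [ 0.38  0.21 -0.24  1.12  0.    0.42] F [-2.2  0.6  6. ] w 36.8
[('jaw_pad', [(0.45, [0.509, 0.151, -0.004])]), ('trigger_grip', [(0.44, [0.374, 0.422, -0.0])]), ('end_stop', [(0.68, [0.51, 0.056, 0.013])])]
[('jaw_pad', [(0.63, [0.507, 0.151, 0.002])]), ('trigger_grip', [(0.55, [0.514, 0.198, 0.119]), (0.23, [0.369, -0.065, 0.004])]), ('end_stop', [(0.58, [0.51, 0.053, 0.014])])]
```

Emit:
drive_tool:
  targets:
    - [[0, 0, 0], [-0.3, 0, 0], 4.5]
    - [[0, 0, 0], [-0.8, 0, 0], 5.4]
    - [[0, 0, 0], [-1.2, 0, 0], 6.2]
    - [[0, 0, 0], [-1.2, 0, 0], 6.2]
    - [[0, 0, 0], [-1.2, 0, 0], 6.2]
    - [[0, 0, 0], [-1.1, 0, 0], 6.0]
    - [[0, 0, 0], [-1.0, 0, 0], 5.8]
    - [[0, 0, 0], [-0.8, 0, 0], 5.4]
  newtons: 20

```text
time: 7.98
tool_pos: [0.5115, 0.1979, 0.1663]
orientation: [-0.001, 0.719, 0.695, 0.001]
ft_force: [-2.6, -2.4, 7.9]
gripper_width: 0.632
```

Emit:
drive_tool:
  targets:
    - [[0, 0, 0], [0.1, 0, 0], 5.1]
    - [[0, 0, 0], [0.2, 0, 0], 4.9]
    - [[0, 0, 0], [0.3, 0, 0], 4.7]
    - [[0, 0, 0], [0.4, 0, 0], 4.5]
    - [[0, 0, 0], [0.5, 0, 0], 4.3]
    - [[0, 0, 0], [0.6, 0, 0], 4.2]
    - [[0, 0, 0], [0.6, 0, 0], 4.2]
    - [[0, 0, 0], [0.6, 0, 0], 4.2]
  newtons: 20

```text
time: 8.65
tool_pos: [0.5122, 0.2038, 0.1674]
orientation: [0.0, 0.719, 0.695, 0.002]
ft_force: [-3.5, 2.3, 12.8]
gripper_width: 0.493
```

```bash
python3 m.py m2
```

```text
t 8.65 p [0.5122 0.2038 0.1674] yaw 88.02 j [ 0.38  0.21 -0.24  1.12  0.    0.41] F [-3.5  2.3 12.8] w 42.1
[('jaw_pad', [(0.51, [0.51, 0.145, -0.003])]), ('trigger_grip', []), ('end_stop', [(0.69, [0.51, 0.056, 0.014])])]
[('jaw_pad', [(0.22, [0.512, 0.076, 0.015])]), ('trigger_grip', [(0.67, [0.514, 0.196, 0.118]), (0.64, [0.507, 0.078, 0.015])]), ('end_stop', [(0.62, [0.509, 0.054, 0.012]), (0.56, [0.511, 0.164, 0.0])])]
```

View pics/m2.png

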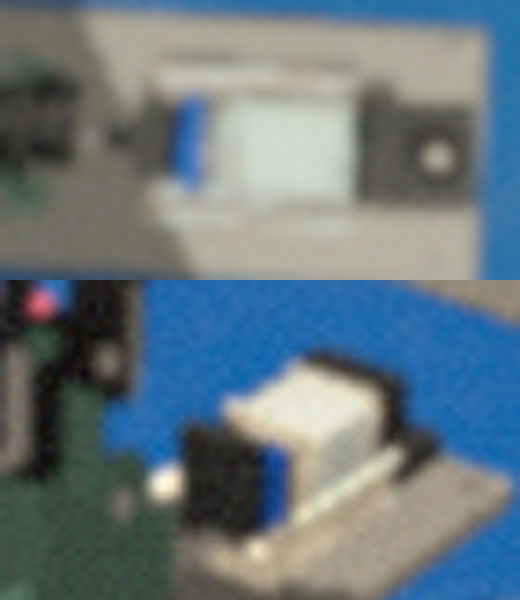

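Emit:
drive_tool:
  targets:
    - [[0, 0, 0], [0.0, 0, 0], 4.1]
    - [[0, 0, 0], [0.1, 0, 0], 4.0]
    - [[0, 0, 0], [0.1, 0, 0], 3.9]
    - [[0, 0, 0], [0.2, 0, 0], 3.8]
    - [[0, 0, 0], [0.2, 0, 0], 3.7]
    - [[0, 0, 0], [0.2, 0, 0], 3.7]
    - [[0, 0, 0], [0.2, 0, 0], 3.7]
    - [[0, 0, 0], [0.2, 0, 0], 3.7]
  newtons: 20

```text
time: 9.72
tool_pos: [0.5123, 0.2062, 0.168]
orientation: [-0.0, 0.719, 0.695, 0.002]
ft_force: [-5.0, 4.4, 15.9]
gripper_width: 0.434
```

```bash
python3 m.py m3
```

```text
t 9.72 p [0.5123 0.2062 0.168 ] yaw 88.04 j [ 0.38  0.21 -0.24  1.12  0.    0.42] F [-5.   4.4 15.9] w 37.0
[('jaw_pad', [(0.38, [0.509, 0.144, -0.002])]), ('trigger_grip', []), ('end_stop', [(0.66, [0.509, 0.058, 0.014])])]
[('jaw_pad', [(0.65, [0.509, 0.145, 0.002]), (0.32, [0.372, 0.424, -0.004])]), ('trigger_grip', [(0.47, [0.511, 0.202, 0.117])]), ('end_stop', [])]
```

Emit:
drive_tool:
  targets:
    - [[0, 0, 0], [-0.3, 0, 0], 4.5]
    - [[0, 0, 0], [-0.8, 0, 0], 5.4]
    - [[0, 0, 0], [-1.2, 0, -0.1], 6.3]
    - [[0, 0, 0], [-1.2, 0, -0.1], 6.3]
    - [[0, 0, 0], [-1.2, 0, -0.1], 6.3]
    - [[0, 0, 0], [-1.2, 0, -0.1], 6.1]
    - [[0, 0, 0], [-1.0, 0, -0.1], 5.8]
    - [[0, 0, 0], [-0.8, 0, -0.1], 5.4]
  newtons: 20

```text
time: 10.78
tool_pos: [0.5116, 0.1979, 0.1671]
orientation: [-0.001, 0.719, 0.695, 0.001]
ft_force: [-1.5, 0.2, 6.3]
gripper_width: 0.634
```

Emit:
drive_tool:
  targets:
    - [[0, 0, 0], [0.1, 0, 0], 5.1]
    - [[0, 0, 0], [0.2, 0, -0.1], 4.9]
    - [[0, 0, 0], [0.3, 0, -0.1], 4.7]
    - [[0, 0, 0], [0.4, 0, -0.1], 4.5]
    - [[0, 0, 0], [0.5, 0, -0.2], 4.3]
    - [[0, 0, 0], [0.6, 0, -0.2], 4.2]
    - [[0, 0, 0], [0.6, 0, -0.2], 4.2]
    - [[0, 0, 0], [0.6, 0, -0.2], 4.2]
  newtons: 20

```text
time: 11.45
tool_pos: [0.5118, 0.2038, 0.1691]
orientation: [-0.0, 0.719, 0.695, 0.001]
ft_force: [-2.7, 4.2, 8.6]
gripper_width: 0.494
```

```bash
python3 m.py m4
```

```text
t 11.45 p [0.5118 0.2038 0.1691] yaw 88.02 j [ 0.38  0.21 -0.24  1.12  0.    0.41] F [-2.7  4.2  8.6] w 42.2
[('jaw_pad', [(0.46, [0.508, 0.142, 0.001])]), ('trigger_grip', []), ('end_stop', [(0.7, [0.51, 0.054, 0.011])])]
[('jaw_pad', [(0.43, [0.506, 0.141, 0.002])]), ('trigger_grip', [(0.52, [0.513, 0.197, 0.116])]), ('end_stop', [(0.62, [0.509, 0.053, 0.013])])]
```

Emit:
drive_tool:
  targets:
    - [[0, 0, 0], [0.0, 0, 0], 4.1]
    - [[0, 0, 0], [0.1, 0, 0], 4.0]
    - [[0, 0, 0], [0.1, 0, 0], 4.0]
    - [[0, 0, 0], [0.1, 0, 0], 3.9]
    - [[0, 0, 0], [0.2, 0, 0], 3.8]
    - [[0, 0, 0], [0.2, 0, 0], 3.7]
    - [[0, 0, 0], [0.2, 0, 0], 3.7]
    - [[0, 0, 0], [0.2, 0, 0], 3.7]
  newtons: 20

```text
time: 12.52
tool_pos: [0.5119, 0.2055, 0.1696]
orientation: [-0.0, 0.719, 0.695, 0.001]
ft_force: [-2.8, 3.9, 11.1]
gripper_width: 0.451
```

```bash
python3 m.py m5
```

```text
t 12.52 p [0.5119 0.2055 0.1696] yaw 88.02 j [ 0.38  0.21 -0.24  1.12  0.    0.42] F [-2.8  3.9 11.1] w 38.5
[('jaw_pad', [(0.6, [0.508, 0.139, -0.003])]), ('trigger_grip', []), ('end_stop', [(0.67, [0.378, 0.422, -0.001]), (0.66, [0.509, 0.054, 0.013])])]
[('jaw_pad', [(0.7, [0.518, 0.289, 0.057]), (0.5, [0.505, 0.14, 0.0])]), ('trigger_grip', [(0.51, [0.513, 0.2, 0.116])]), ('end_stop', [(0.72, [0.513, 0.229, 0.116]), (0.68, [0.509, 0.055, 0.013])])]
```

View pics/m5.png

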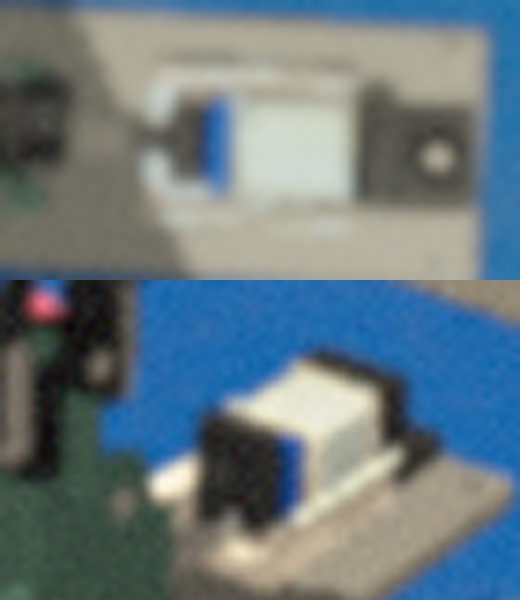

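Emit:
drive_tool:
  targets:
    - [[0, 0, 0], [0.0, 0, 0], 3.7]
    - [[0, 0, 0], [0, 0, 0], 3.7]
    - [[0, 0, 0], [0, 0, 0], 3.7]
    - [[0, 0, 0], [0, 0, 0], 3.7]
    - [[0, 0, 0], [0, 0, 0], 3.7]
    - [[0, 0, 0], [0, 0, 0], 3.7]
    - [[0, 0, 0], [0, 0, 0], 3.7]
    - [[0, 0, 0], [0, 0, 0], 3.7]
  newtons: 20

```text
time: 13.58
tool_pos: [0.5119, 0.2055, 0.1696]
orientation: [-0.0, 0.719, 0.695, 0.001]
ft_force: [-3.7, 3.6, 11.6]
gripper_width: 0.455
```

```bash
python3 m.py m6
python3 - <<'E'
from h import *
# predicted top pixel of cap inner edge home, along line at z=.054, vs blue extent in row
t=snapshot("top"); f=t["frame"].astype(int)
for r in range(206,220,2):
    row=f[r,318:348]; print(r,[int(b-rr) for rr,g,b in row])
E
```

```text
t 13.58 p [0.5119 0.2055 0.1696] yaw 88.02 j [ 0.38  0.21 -0.24  1.12  0.    0.42] F [-3.7  3.6 11.6] w 38.9
[('jaw_pad', [(0.38, [0.51, 0.136, -0.001])]), ('trigger_grip', [(0.46, [0.516, -0.205, -0.002])]), ('end_stop', [(0.53, [0.51, 0.053, 0.015])])]
[('jaw_pad', [(0.47, [0.508, 0.139, 0.001])]), ('trigger_grip', [(0.68, [0.512, 0.199, 0.119])]), ('end_stop', [(0.41, [0.509, 0.053, 0.016])])]
206 [-13, -6, -3, -5, -13, -18, -21, -17, -7, 0, -1, -6, -16, -20, -24, -22, -22, -22, -22, -22, -20, -18, -14, -13, -13, -16, -17, -17, -14, -13]
208 [-9, -3, -1, -2, -7, -11, -10, 18, 67, 87, 60, 20, 0, -8, -10, -11, -11, -10, -12, -14, -14, -15, -16, -15, -15, -16, -16, -11, -10, -12]
210 [-15, -13, -12, -9, -10, -8, 4, 53, 109, 117, 69, 20, 1, -6, -5, -4, -6, -7, -7, -8, -7, -9, -10, -11, -15, -18, -15, -14, -8, -8]
212 [-8, -10, -7, -10, -7, -9, 3, 58, 111, 118, 65, 16, 1, -4, -3, -4, -3, -3, -3, -3, -5, -5, -5, -7, -10, -12, -11, -11, -10, -10]
214 [1, 2, 1, -4, -8, -6, 12, 69, 111, 112, 62, 15, 0, -2, 0, 0, -1, 0, 0, 0, -1, -1, -2, -4, -7, -8, -10, -8, -8, -7]
216 [-1, 2, 1, -1, -5, -4, 10, 59, 108, 104, 54, 7, -3, 0, 1, 1, 0, 0, 1, 1, 2, 2, 1, -1, -1, -1, -5, -7, -8, -12]
218 [-12, -8, -3, -1, 1, 1, 6, 23, 49, 60, 28, -1, -9, -9, -7, -7, -7, -7, -7, -6, -5, -4, -5, -4, -2, 0, -2, -7, -11, -10]
```

Emit:
drive_tool:
  targets:
    - [[0, 0, 0], [-0.3, 0, 0], 4.5]
    - [[0, 0, 0], [-0.8, 0, 0], 5.4]
    - [[0, 0, 0], [-1.2, 0, 0.1], 6.3]
    - [[0, 0, 0], [-1.2, 0, 0.1], 6.3]
    - [[0, 0, 0], [-1.2, 0, 0.1], 6.3]
    - [[0, 0, 0], [-1.2, 0, 0.1], 6.1]
    - [[0, 0, 0], [-1.0, 0, 0.1], 5.8]
    - [[0, 0, 0], [-0.8, 0, 0.1], 5.4]
  newtons: 20

```text
time: 14.7
tool_pos: [0.5117, 0.1979, 0.168]
orientation: [-0.001, 0.719, 0.695, 0.001]
ft_force: [-1.4, 0.7, 5.8]
gripper_width: 0.634
```

Emit:
drive_tool:
  targets:
    - [[0, 0, 0], [0, 0, 0], 5.3]
    - [[0, 0, 0], [0.1, 0, 0], 5.1]
    - [[0, 0, 0], [0.2, 0, 0], 5.0]
    - [[0, 0, 0], [0.2, 0, 0], 4.9]
    - [[0, 0, 0], [0.2, 0, 0], 4.8]
    - [[0, 0, 0], [0.2, 0, 0], 4.8]
    - [[0, 0, 0], [0.2, 0, 0], 4.8]
    - [[0, 0, 0], [0.2, 0, 0], 4.8]
  newtons: 20

```text
time: 15.37
tool_pos: [0.5117, 0.1996, 0.1687]
orientation: [-0.0, 0.719, 0.695, 0.001]
ft_force: [-1.9, 4.5, 12.3]
gripper_width: 0.595
```

```bash
python3 m.py m7
```

```text
t 15.37 p [0.5117 0.1996 0.1687] yaw 88.03 j [ 0.37  0.2  -0.25  1.12  0.    0.41] F [-1.9  4.5 12.3] w 50.9
[('jaw_pad', [(0.56, [0.51, 0.139, -0.0])]), ('trigger_grip', []), ('end_stop', [(0.7, [0.51, 0.054, 0.012])])]
[('jaw_pad', [(0.67, [0.509, 0.142, 0.001])]), ('trigger_grip', [(0.59, [0.514, 0.187, 0.116])]), ('end_stop', [(0.6, [0.509, 0.054, 0.014])])]
```

Emit:
drive_tool:
  targets:
    - [[0, 0, 0], [-0.2, 0, 0], 6.5]
    - [[0, 0, 0], [-0.2, 0, 0], 8.0]
    - [[0, 0, 0], [-0.2, 0, 0], 8.4]
    - [[0, 0, 0], [-0.2, 0, -1], 8.4]
    - [[0, 0, 0], [-0.2, 0, -4], 8.4]
    - [[0, 0, 0], [-0.2, 0, -7], 8.4]
    - [[0, 0, 0], [-0.2, 0, -9], 8.4]
    - [[0, 0, 0], [-0.2, 0, -9], 8.4]
  newtons: 20

```text
time: 16.43
tool_pos: [0.513, 0.1977, 0.2626]
orientation: [0.001, 0.719, 0.695, 0.003]
ft_force: [0.4, -0.2, 0.8]
gripper_width: 0.982
```

```bash
python3 m.py m8; python3 g.py 0.514 0.285 0.18 -1.6;python3 - <<'E'
from h import *
for n in("side","top"):
    s=snapshot(n); print([(round(r["p"],2),np.round(r["position"],4)) for r in spot_point(s,"tab_top")[:1]])
    g=s["frame"].astype(int); m=(g[:,:,0]>170)&(g[:,:,2]<90)&(g[:,:,1]<140)&(g[:,:,1]>50)
    m[:, :240]=0; m[:,300:]=0
    k=np.argwhere(m); print(len(k)); 
    if len(k): c=np.median(k,0)[::-1]; print(c,k.min(0),k.max(0),atz(s,[c],.061))
E
```

```text
t 16.43 p [0.513  0.1977 0.2626] yaw 87.99 j [ 0.37  0.17 -0.08  1.32 -0.    0.4 ] F [ 0.4 -0.2  0.8] w 83.9
[('jaw_pad', [(0.38, [0.509, 0.139, -0.0])]), ('trigger_grip', []), ('end_stop', [(0.56, [0.512, 0.056, 0.012])])]
[('jaw_pad', [(0.48, [0.505, 0.142, 0.001])]), ('trigger_grip', [(0.53, [0.514, 0.178, 0.114]), (0.51, [0.519, -0.204, 0.002])]), ('end_stop', [(0.44, [0.51, 0.056, 0.016])])]
t 16.83 p [0.5111 0.1972 0.2561] yaw 88.01 j [ 0.37  0.17 -0.09  1.31 -0.    0.4 ] F [-0.4 -0.4 -0.7] w 83.9
turn [-1.000e-03  2.000e-03  1.564e+00] shift [8.79 0.   7.61]
[]
138
[281. 257.] [252 271] [344 299] [[0.5088004 0.291594  0.061    ]]
[]
82
[286.  97.] [ 92 282] [103 293] [[0.81062875 0.21346101 0.061     ]]
```

View pics/m8.png

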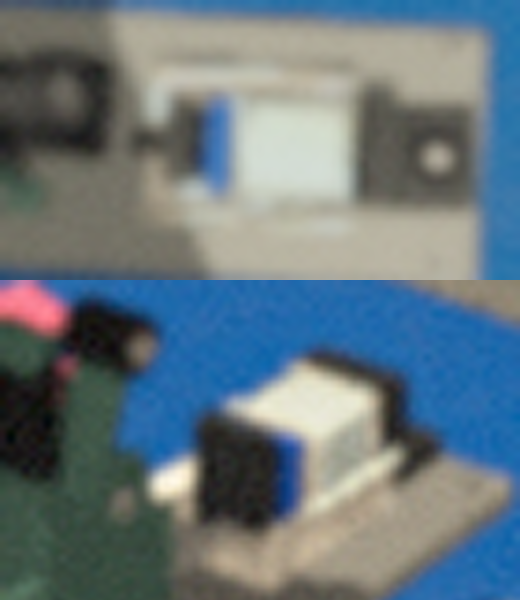

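Emit:
drive_tool:
  targets:
    - [[0, 0, 1.564], [8.7, 0, 0], 8]
    - [[0, 0, 1.564], [8.7, 0, 0], 6]
    - [[0, 0, 1.564], [8.7, 0, 0], 3]
    - [[0, 0, 1.564], [8.7, 0, 0], 0]
    - [[0, 0, 1.564], [8.7, 0, 0], 0]
    - [[0, 0, 1.564], [8.7, 0, 0], 0]
    - [[0, 0, 1.564], [8.7, 0, 0], 0]
    - [[0, 0, 1.564], [8.7, 0, 0], 0]

```text
time: 17.7
tool_pos: [0.5145, 0.2845, 0.2571]
orientation: [0.0, 0.964, 0.267, -0.0]
ft_force: [-0.0, 0.3, -0.7]
gripper_width: -0.0
```

```bash
python3 g.py 0.514 0.284 0.15 -1.6;python3 - <<'E'
from h import *
for n in("side","top"):
    s=snapshot(n)
    for l in("tab_top","release_tab"):print(n,l,[(round(r["p"],2),np.round(r["position"],4)) for r in spot_point(s,l)[:1]])
E
```

```text
t 17.7 p [0.5145 0.2845 0.2571] yaw 30.93 j [0.51 0.25 0.01 1.33 0.   1.54] F [-0.   0.3 -0.7] w -0.0
turn [0.    0.    0.568] shift [-0.06  0.02 10.71]
side tab_top [(0.56, array([0.5204, 0.2852, 0.062 ]))]Traceback (most recent call last):
  File "<stdin>", line 4, in <module>
ValueError: it knows: cartridge, control_vial, end_stop, handle_grip, jaw_pad, marker_pen, parts_tray, press, specimen_cup, tab_top, trigger_grip
```

Emit:
drive_tool:
  targets:
    - [[0, 0, 0.568], [0, 0, 0], 0]
    - [[0, 0, 0.568], [0, 0, 1], 0]
    - [[0, 0, 0.568], [0, 0, 3], 0]
    - [[0, 0, 0.568], [0, 0, 6], 0]
    - [[0, 0, 0.568], [0, 0, 8.5], 0]
    - [[0, 0, 0.568], [0, 0, 10.5], 0]
    - [[0, 0, 0.568], [0, 0, 11], 0]
    - [[0, 0, 0.568], [0, 0, 11], 0]

```text
time: 18.47
tool_pos: [0.5136, 0.2838, 0.1456]
orientation: [0.001, 1.0, -0.01, -0.002]
ft_force: [0.3, 0.0, 0.3]
gripper_width: 0.0
```

```bash
python3 g.py 0.515 0.284 0.125 -1.6;python3 - <<'E'
from h import *
s=snapshot("side"); save(s,"s9",(235,170,355,270),6)
E
```

```text
t 18.47 p [0.5136 0.2838 0.1456] yaw -1.12 j [ 0.5   0.29 -0.19  1.1   0.    2.1 ] F [0.3 0.  0.3] w 0.0
turn [0.002 0.003 0.008] shift [ 0.14 -0.02  2.06]
```

View pics/s9.png

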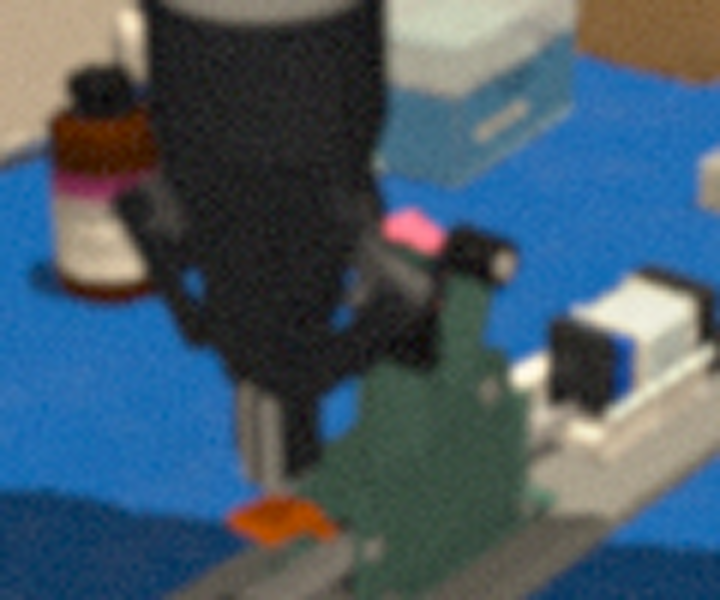

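Emit:
drive_tool:
  targets:
    - [[0, 0, 0], [0, 0, 0.7], 0]
    - [[0, 0, 0], [0, 0, 1.2], 0]
    - [[0, 0, 0], [0, 0, 1.5], 0]
    - [[0, 0, 0], [0, 0, 1.7], 0]
    - [[0, 0, 0], [0, 0, 1.9], 0]
    - [[0, 0, 0], [0, 0, 2.0], 0]
    - [[0, 0, 0], [0, 0, 2.1], 0]
    - [[0, 0, 0], [0, 0, 2.1], 0]

```text
time: 19.18
tool_pos: [0.5151, 0.286, 0.1277]
orientation: [-0.002, 1.0, -0.011, 0.001]
ft_force: [-0.9, 6.4, 6.5]
gripper_width: -0.001
```

```bash
python3 m.py m10
```

```text
t 19.18 p [0.5151 0.286  0.1277] yaw -1.22 j [ 0.51  0.3  -0.22  1.05  0.    2.1 ] F [-0.9  6.4  6.5] w -0.1
[('jaw_pad', [(0.44, [0.511, 0.162, -0.004])]), ('trigger_grip', [(0.53, [0.507, 0.178, 0.116]), (0.22, [0.716, 0.001, -0.001])]), ('end_stop', [(0.75, [0.512, 0.053, 0.013])])]
[('jaw_pad', [(0.38, [0.51, 0.055, 0.013])]), ('trigger_grip', [(0.46, [0.512, 0.181, 0.116])]), ('end_stop', [(0.63, [0.507, 0.056, 0.011])])]
```

Emit:
drive_tool:
  targets:
    - [[0, 0, 0], [0, 0, 0.1], 0]
    - [[0, 0, 0], [0, 0, 0.1], 0]
    - [[0, 0, 0], [0, 0, 0.1], 0]
    - [[0, 0, 0], [0, 0, 0.1], 0]
    - [[0, 0, 0], [0, 0, 0.1], 0]
    - [[0, 0, 0], [0, 0, 0.1], 0]
    - [[0, 0, 0], [0, 0, 0.1], 0]
    - [[0, 0, 0], [0, 0, 0.1], 0]

```text
time: 20.25
tool_pos: [0.5151, 0.2863, 0.127]
orientation: [-0.003, 1.0, -0.01, 0.001]
ft_force: [-2.3, 7.0, 7.8]
gripper_width: 0.001
```

Emit:
drive_tool:
  targets:
    - [[0, 0, 0], [0, 0, 0], 0]
    - [[0, 0, 0], [0, 0, -1], 0]
    - [[0, 0, 0], [0, 0, -4], 0]
    - [[0, 0, 0], [0, 0, -8], 0]
    - [[0, 0, 0], [0, 0, -11], 2]
    - [[0, 0, 0], [0, 5, -11], 4]
    - [[0, 0, 0], [0, 9, -11], 6]
    - [[0, 0, 0], [0, 12, -11], 6]

```text
time: 20.92
tool_pos: [0.5115, 0.1628, 0.2361]
orientation: [0.001, 1.0, -0.01, 0.0]
ft_force: [1.4, -0.1, -0.2]
gripper_width: 0.565
```

```bash
python3 m.py m11
python3 - <<'E'
from h import *
def line(e1,d1,e2,d2):
    A=np.c_[d1,-d2]; t=np.linalg.lstsq(A,e2-e1,rcond=None)[0]; a,b=e1+t[0]*d1,e2+t[1]*d2; return (a+b)/2,np.linalg.norm(a-b)
S=[snapshot("side"),snapshot("top")]
for s in S:
  for l in("cartridge","parts_tray"):
    print(l,[(round(r["p"],2),np.round(r["position"],3).tolist()) for r in spot_point(s,l)[:3]])
t=S[1]
for m in masks_of(t,"cartridge"):
    g=m["region"].astype(np.uint8); c=max(cv2.findContours(g,0,1)[0],key=cv2.contourArea).reshape(-1,2)
    print(round(m["p"],2),c.mean(0),cv2.minAreaRect(atz(t,c,.054)[:,:2].astype(np.float32)))
E
```

```text
t 20.92 p [0.5115 0.1628 0.2361] yaw -1.19 j [ 0.31  0.16 -0.15  1.26 -0.    1.9 ] F [ 1.4 -0.1 -0.2] w 48.2
[('jaw_pad', []), ('trigger_grip', []), ('end_stop', [(0.47, [0.51, 0.054, 0.012])])]
[('jaw_pad', []), ('trigger_grip', [(0.54, [0.513, 0.179, 0.114])]), ('end_stop', [(0.66, [0.509, 0.055, 0.012])])]
cartridge [(0.68, [0.508, 0.077, 0.017]), (0.61, [0.639, 0.049, -0.0]), (0.58, [0.402, 0.119, -0.001])]
parts_tray [(0.91, [0.515, -0.204, 0.004])]
cartridge [(0.71, [0.507, 0.08, 0.02]), (0.54, [0.644, 0.051, -0.0])]
parts_tray [(0.84, [0.518, -0.205, -0.002]), (0.7, [0.506, 0.081, 0.022])]
0.73 [334.34042553 213.70212766] ((0.5051172971725464, 0.07878892123699188), (0.028720734640955925, 0.0443967767059803), 1.197508692741394)
```

```bash
python3 g.py 0.5075 0.0745 0.15 -1.6
```

```text
t 21.67 p [0.5118 0.1648 0.2352] yaw -1.24 j [ 0.31  0.16 -0.15  1.26 -0.    1.9 ] F [ 1.  -0.5  0.6] w 59.9
turn [0.    0.    0.006] shift [-0.23  9.03  8.52]
```

Emit:
drive_tool:
  targets:
    - [[0, 0, 0.006], [-0.2, 3, 0], 6]
    - [[0, 0, 0.006], [-0.2, 6, 0], 6]
    - [[0, 0, 0.006], [-0.2, 9, 0], 6]
    - [[0, 0, 0.006], [-0.2, 9, 3], 6]
    - [[0, 0, 0.006], [-0.2, 9, 6], 6]
    - [[0, 0, 0.006], [-0.2, 9, 8.5], 6]
    - [[0, 0, 0.006], [-0.2, 9, 8.5], 6]
    - [[0, 0, 0.006], [-0.2, 9, 8.5], 6]

```text
time: 22.33
tool_pos: [0.507, 0.0743, 0.1496]
orientation: [0.0, 1.0, -0.014, -0.001]
ft_force: [0.1, 0.3, 1.2]
gripper_width: 0.704
```

```bash
python3 g.py 0.5075 0.0745 0.111 -1.6
python3 - <<'E'
from h import *
s=snapshot("side"); save(s,"s12",(285,160,405,260),6)
E
```

```text
t 22.33 p [0.507  0.0743 0.1496] yaw -1.62 j [ 0.15  0.15 -0.35  1.07 -0.    1.74] F [0.1 0.3 1.2] w 60.2
turn [ 0.001  0.003 -0.   ] shift [ 0.06 -0.02  3.86]
```

View pics/s12.png

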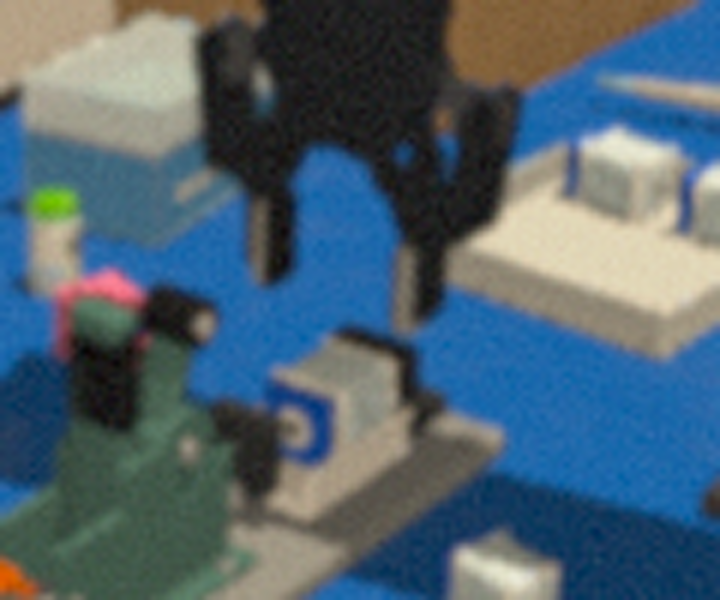

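Emit:
drive_tool:
  targets:
    - [[0, 0, 0], [0.05, 0, 1.5], 6]
    - [[0, 0, 0], [0.05, 0, 3], 6]
    - [[0, 0, 0], [0.05, 0, 3.8], 6]
    - [[0, 0, 0], [0.05, 0, 3.8], 5]
    - [[0, 0, 0], [0.05, 0, 3.8], 4]
    - [[0, 0, 0], [0.05, 0, 3.8], 3]
    - [[0, 0, 0], [0.05, 0, 3.8], 2.5]
    - [[0, 0, 0], [0.05, 0, 3.8], 2.5]
  newtons: 25

```text
time: 23.05
tool_pos: [0.5091, 0.0746, 0.1137]
orientation: [-0.0, 1.0, -0.014, 0.001]
ft_force: [-1.2, 1.0, 6.5]
gripper_width: 0.388
```

Emit:
drive_tool:
  targets:
    - [[0, 0, 0], [0, 0, 0], 2.5]
    - [[0, 0, 0], [0, 0, -0.5], 2.5]
    - [[0, 0, 0], [0, 0, -1.5], 2.5]
    - [[0, 0, 0], [0, 0, -3], 2.5]
    - [[0, 0, 0], [0, 0, -5], 2.5]
    - [[0, 0, 0], [0, 0, -7], 2.5]
    - [[0, 0, 0], [0, 0, -9], 2.5]
    - [[0, 0, 0], [0, 0, -9], 2.5]

```text
time: 23.72
tool_pos: [0.5099, 0.0746, 0.207]
orientation: [-0.0, 1.0, -0.014, 0.003]
ft_force: [0.6, -1.1, -0.8]
gripper_width: 0.393
```

```bash
python3 g.py
python3 - <<'E'
from h import *
for n in("side","top"):
  s=snapshot(n); print([(round(r["p"],2),np.round(r["position"],3).tolist()) for r in spot_point(s,"cartridge")[:3]],[(round(r["p"],2),np.round(r["position"],3).tolist()) for r in spot_point(s,"parts_tray")[:1]])
m=masks_of(s,"parts_tray")[0]; g=m["region"].astype(np.uint8); c=max(cv2.findContours(g,0,1)[0],key=cv2.contourArea).reshape(-1,2)
for z in(.0,.024): print(m["p"],cv2.minAreaRect(atz(s,c,z)[:,:2].astype(np.float32)))
E
```

```text
t 23.72 p [0.5099 0.0746 0.207 ] yaw -1.62 j [ 0.15  0.12 -0.26  1.19 -0.    1.74] F [ 0.6 -1.1 -0.8] w 33.5
[(0.74, [0.513, 0.074, 0.109]), (0.68, [0.406, 0.118, -0.003]), (0.63, [0.642, 0.047, 0.0])] [(0.59, [0.512, -0.204, 0.004])]
[(0.43, [0.641, 0.053, -0.001])] [(0.71, [0.518, -0.202, -0.003])]
0.6 ((0.5144202709197998, -0.2052038609981537), (0.1848098188638687, 0.15645678341388702), 86.09761810302734)
0.6 ((0.5135400891304016, -0.19820648431777954), (0.18042822182178497, 0.15274739265441895), 86.09761810302734)
```

Emit:
drive_tool:
  targets:
    - [[0, 0, 0], [0, 1, 0], 2.5]
    - [[0, 0, 0.01], [0, 3.5, 0], 2.5]
    - [[0, 0, 0.02], [0, 7, 0], 2.5]
    - [[0, 0, 0.03], [0, 10.5, 0], 2.5]
    - [[0, 0, 0.05], [0, 14, 0], 2.5]
    - [[0, 0, 0.05], [0, 17.5, 0], 2.5]
    - [[0, 0, 0.05], [0.2, 20.5, 0], 2.5]
    - [[0, 0, 0.05], [0.2, 23, 0], 2.5]

```text
time: 24.73
tool_pos: [0.5032, -0.1583, 0.2019]
orientation: [0.0, 0.999, -0.04, -0.0]
ft_force: [0.1, 0.1, -1.4]
gripper_width: 0.39
```

```bash
python3 g.py .517 -.179 .13 -4.5
```

```text
t 24.73 p [ 0.5032 -0.1583  0.2019] yaw -4.57 j [-0.3   0.15 -0.24  1.19 -0.    1.35] F [ 0.1  0.1 -1.4] w 33.3
turn [ 0.     0.    -0.001] shift [1.54 1.95 7.19]
```

Emit:
drive_tool:
  targets:
    - [[0, 0, 0], [0.5, 1, 0], 2.5]
    - [[0, 0, 0], [1, 2, 1], 2.5]
    - [[0, 0, 0], [1.4, 2, 2.5], 2.5]
    - [[0, 0, 0], [1.4, 2, 4.5], 2.5]
    - [[0, 0, 0], [1.4, 2, 6], 2.5]
    - [[0, 0, 0], [1.4, 2, 7], 2.5]
    - [[0, 0, 0], [1.4, 2, 7.5], 2.5]
    - [[0, 0, 0], [1.4, 2, 7.5], 2.5]

```text
time: 25.4
tool_pos: [0.5157, -0.176, 0.1257]
orientation: [-0.0, 0.999, -0.039, -0.001]
ft_force: [-0.8, 0.1, -0.9]
gripper_width: 0.39
```

```bash
python3 g.py
python3 - <<'E'
from h import *
s=snapshot("side"); f=s["frame"][150:235,330:450]
for n in("side","top"):
  q=snapshot(n); print([(round(r["p"],2),np.round(r["position"],3).tolist()) for r in spot_point(q,"cartridge")[:4]])
E
```

```text
t 25.4 p [ 0.5157 -0.176   0.1257] yaw -4.44 j [-0.33  0.22 -0.32  1.03  0.    1.32] F [-0.8  0.1 -0.9] w 33.3
[(0.63, [0.642, 0.049, 0.001]), (0.56, [0.518, -0.174, 0.027]), (0.53, [0.374, 0.423, -0.003]), (0.44, [0.515, -0.2, 0.002])]
[(0.79, [0.644, 0.054, 0.001]), (0.65, [0.514, -0.172, 0.036]), (0.53, [0.406, 0.11, -0.0]), (0.42, [0.374, 0.419, 0.001])]
```

Emit:
drive_tool:
  targets:
    - [[0, 0, 0], [0, 0, 0.6], 2.5]
    - [[0, 0, 0], [0, 0, 1.2], 2.5]
    - [[0, 0, 0], [0, 0, 1.7], 2.5]
    - [[0, 0, 0], [0, 0, 2.1], 2.5]
    - [[0, 0, 0], [0, 0, 2.4], 2.5]
    - [[0, 0, 0], [0, 0, 2.6], 2.5]
    - [[0, 0, 0], [0, 0, 2.7], 2.5]
    - [[0, 0, 0], [0, 0, 2.7], 2.5]

```text
time: 26.32
tool_pos: [0.5161, -0.1766, 0.1]
orientation: [-0.0, 0.999, -0.039, -0.0]
ft_force: [0.2, -0.0, -1.3]
gripper_width: 0.392
```

```bash
python3 g.py
```

```text
t 26.32 p [ 0.5161 -0.1766  0.1   ] yaw -4.48 j [-0.33  0.24 -0.36  0.97  0.    1.32] F [ 0.2 -0.  -1.3] w 33.5
```

Emit:
drive_tool:
  targets:
    - [[0, 0, 0], [0, 0, 0.1], 2.5]
    - [[0, 0, 0], [0, 0, 0.1], 2.5]
    - [[0, 0, 0], [0, 0, 0.2], 2.5]
    - [[0, 0, 0], [0, 0, 0.2], 2.5]
    - [[0, 0, 0], [0, 0, 0.3], 2.5]
    - [[0, 0, 0], [0, 0, 0.3], 2.5]
    - [[0, 0, 0], [0, 0, 0.4], 2.5]
    - [[0, 0, 0], [0, 0, 0.4], 2.5]

```text
time: 26.98
tool_pos: [0.5163, -0.1766, 0.0968]
orientation: [0.0, 0.999, -0.039, 0.0]
ft_force: [-1.6, 0.5, 2.2]
gripper_width: 0.389
```

```bash
python3 g.py
```

```text
t 26.98 p [ 0.5163 -0.1766  0.0968] yaw -4.48 j [-0.33  0.25 -0.36  0.97 -0.    1.32] F [-1.6  0.5  2.2] w 33.2
```

Emit:
drive_tool:
  targets:
    - [[0, 0, 0], [0, 0, 0], 3.5]
    - [[0, 0, 0], [0, 0, 0], 4.0]
    - [[0, 0, 0], [0, 0, 0], 4.6]
    - [[0, 0, 0], [0, 0, 0], 5.2]
    - [[0, 0, 0], [0, 0, 0], 5.2]
    - [[0, 0, 0], [0, 0, -1], 5.2]
    - [[0, 0, 0], [0, 0, -3], 5.2]
    - [[0, 0, 0], [0, 0, -6], 5.2]

```text
time: 27.65
tool_pos: [0.5148, -0.1761, 0.1552]
orientation: [-0.001, 0.999, -0.039, -0.002]
ft_force: [0.3, -0.5, 0.5]
gripper_width: 0.606
```

Emit:
drive_tool:
  targets:
    - [[0, 0, 0], [0, 0, -4], 5.2]
    - [[0, 0, 0], [0, 0, -8], 5.2]
    - [[0, 0, 0], [-3, 0, -11], 5.2]
    - [[0, 0, 0], [-6, 0, -11], 5.2]
    - [[0, 0, 0], [-10, 0, -11], 5.2]
    - [[0, 0, 0], [-14, 0, -11], 5.2]
    - [[0, 0, 0], [-16, 0, -11], 5.2]
    - [[0, 0, 0], [-16, 0, -11], 5.2]

```text
time: 28.32
tool_pos: [0.3531, -0.1633, 0.2676]
orientation: [0.0, 0.999, -0.04, 0.0]
ft_force: [0.8, -1.2, 0.2]
gripper_width: 0.606
```

```bash
python3 g.py
python3 - <<'E'
from h import *
t=snapshot("top"); s=snapshot("side")
a=cv2.resize(t["frame"][170:250,240:480],None,fx=3.3,fy=3.3,interpolation=cv2.INTER_CUBIC)
b=cv2.resize(s["frame"][170:270,250:430],None,fx=3.3,fy=3.3,interpolation=cv2.INTER_CUBIC)
w=a.shape[1]; b=np.pad(b,((0,0),(0,w-b.shape[1]),(0,0)))
cv2.imwrite("pics/f.png",np.vstack([a,b])[:,:,::-1])
for q in(t,s):
  for l in("cartridge","jaw_pad","marker_pen","control_vial","specimen_cup"): print(l,[(round(r["p"],2),np.round(r["position"],3).tolist()) for r in spot_point(q,l)[:4]])
E
```

```text
t 28.32 p [ 0.3531 -0.1633  0.2676] yaw -4.56 j [-0.43 -0.13 -0.37  1.33 -0.    1.22] F [ 0.8 -1.2  0.2] w 51.8
cartridge [(0.74, [0.516, -0.172, 0.002]), (0.66, [0.644, 0.053, -0.001]), (0.59, [0.407, 0.112, -0.004])]
jaw_pad []
marker_pen [(0.52, [0.371, -0.061, 0.001])]
control_vial [(0.39, [0.714, 0.003, -0.003])]
specimen_cup [(0.58, [0.376, 0.42, -0.004])]
cartridge [(0.63, [0.404, 0.12, -0.004]), (0.61, [0.637, 0.05, 0.001]), (0.5, [0.518, -0.175, 0.001]), (0.37, [0.717, 0.001, 0.001])]
jaw_pad []
marker_pen [(0.56, [0.372, -0.063, 0.002])]
control_vial [(0.48, [0.718, 0.001, 0.005])]
specimen_cup [(0.84, [0.373, 0.421, -0.002])]
```

View pics/f.png

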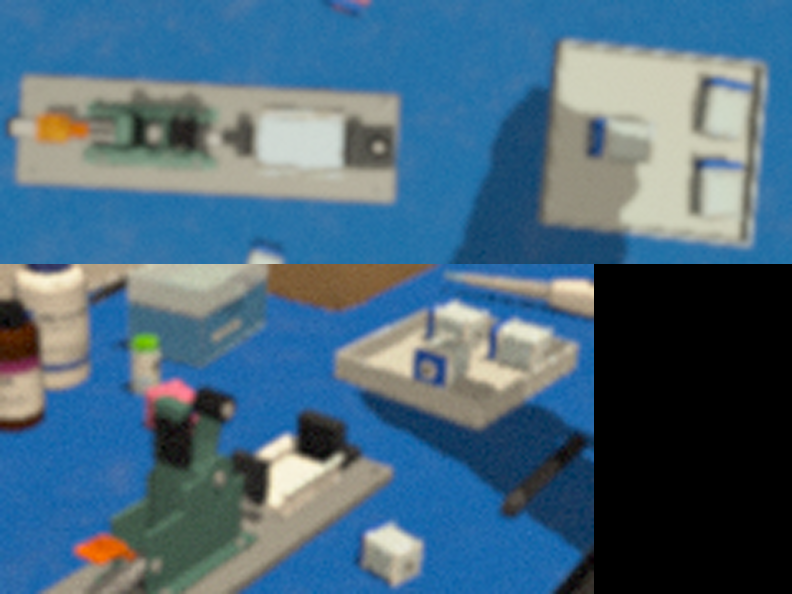

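```bash
python3 -c "
from bench import *
print(hand_in())"
```

```text
the job is handed in; nothing more can be done
None
```

The cartridge's cap was pressed home with the clamp, the jaw was released, and the cartridge now lies flat in the free part of the tray. The job is handed in at about 28 s on the robot's clock.

- **Squeezing:** I gave three full strokes plus one check stroke, with the grip limited to 20 N. The third stroke stopped short of the trigger's stop (38.5 mm instead of 37 mm). The check stroke stopped right after the idle part (51 mm). That is how I judged the cap to be home.
- **Release:** I held the orange tab down for over 1 s. The network put the jaw back at its start position (y = 0.162 m), and the picture agrees.
- **Placing:** I gripped the barrel with 25 N and lowered it until the force showed contact with the tray floor, then let go. The last pictures show it lying along the tray's y with the cap against the barrel. Its length measures about 50 mm, where 48 mm is fully closed and 57 mm was the start, so this only confirms the cap to about 2 mm.
- **Everything else:** In the last check the cup, pen, vial and both look-alikes were within a few millimetres of their first positions. The pictures showed the two finished cartridges still along the tray's far side. The arm was clear of everything.
- **Failed or disagreed:**
  - The network did not report the jaw in the last pictures, so its return rests on the earlier reading and the picture.
  - While the tab was pressed there was a sideways force of about 7 N. I did not find its cause; it is well under the limit.
  - When I took hold of the cartridge there was a brief upward force of about 6.5 N, probably the fingertips on the trough walls.

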